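Turn a plaque over in its tipping tray

ROBOT

A 7-joint arm with a two-finger parallel gripper is mounted at the origin on the work surface. World frame = base frame: x ahead of the robot, y to its left, z up, the work surface at z = 0. Lengths are in m, angles in rad, forces in N, time in s.
With the tool pointing down it reaches from about 0.425 to 0.925 m from the base axis. Payload 6.8 kg.
Tool frame: the origin (TCP) lies midway between the tips of the shut fingers; the grasp point (between the pads) lies r.grip_point_offset behind it (r.grip_point_offset is the distance from the TCP to the grasp point, in m); z points along the fingers, y is the line along which they close (so a half turn about z gives the same grasp; the last joint's range is limited). The gripper opens to 85 mm and grips with 20 to 120 N. Pads are 22 mm wide; open, the fingers measure 114 mm over their backs; the gripper's body (76 mm by 85 mm) begins 54 mm behind the grasp point. The pads swing forward as they close: fully open they stand 13 mm farther back than shut.
Start: joints at [1.217, 0.477, 0.022, 1.555, -0.011, 1.109, -0.083], TCP at [0.164, -0.655, 0.231] pointing down, gripper open.
Joint ranges: [-2.96, 2.96], [-0.34, 2.1], [-1.41, 1.46], [0.24, 2.44], [-1.37, 4.51], [0.17, 1.92], [-2.96, 2.96]. Speed limits (rad/s): [2.39, 2.39, 3.14, 3.14, 3.14, 3.14, 3.14].

INTERFACE

Orientations are given as a rotation vector (axis times angle).
In Python, from bench import r gives the robot as it stands. The module is installed in compiled form; this text tells all that it offers.
- The arm moves only by the shell command python3 -m crank 'ROWS' [FORCE]. ROWS is JSON, a list of rows, each a list of 5 numbers: the shift along the world's x, y, z in units of 200 mm (1.0 is 200 mm), then the turn about the world's z in units of 45 degrees (1.0 is 45 degrees), then the opening, from -1 (shut) to 1 (fully open). In form: [[dx, dy, dz, turn, jaw], ...]. A call has 1 to 8 rows; each row shifts and turns the commanded pose from where the row before left it; what a row does not reach is not made up. A row lasts 1/12 s, in which the tool goes at most 41.7 mm and 7.16 degrees, less where a joint would pass 70% of its speed; a pose out of reach is approached as far as the arm can. A call with a number of a shift or a turn outside -1 to 1 is refused whole. A call with a gripper value outside its range is refused whole. The fingers move at their own pace and stop on an object; FORCE is the grip in N (left out, the last holds). Time passes only in rows, so rows that do not move let the fingers close. It gives the time, the measured TCP pose, the force, the opening and the grip force at its end, in the units of the state.
- r.get_obs(): the state, without advancing time (a new reading comes with each control period).
- r.grab_frame(name): name is "scene" or "top"; returns the picture (400x640x3 uint8, blue, green, red); there is no depth.
- r.camera_model(name): a dict with "fx", "fy", "cx", "cy" (pixels), "R" (3x3) and "t" (3): a world point X has camera coordinates R X + t. Camera axes: x right, y down, z forward; pixel columns grow to the right and rows downward; lengths in m; the calibration is good to about 2 mm. A picture is of the moment at which its call begins. camera_model takes no time and is no camera call.
- r.hand_in(): hands the job in; it is judged then, once.
The state is a dict: "clock": time; "joints": joint angles; "qvel": joint speeds; "tau": joint torques, N m; "tcp_pos": TCP position; "orientation": TCP orientation; "contact_force": force on the tool from outside, world axes, zero at the start; "moment": the same for the moment, N m; "grip_width": finger opening in m; "gripper_force": force on a finger pad.
Only numpy, scipy, OpenCV 4.12 (cv2) and the standard library are available. Lean on these libraries where they do the work, as an engineer would, in place of code of your own. Each camera call takes 0.05 s, during which the arm holds its last target. There are 200 camera calls.

TASK

On the decorating bench stand two tipping trays. Turn over the round ceramic plaque so that its unglazed back can be painted: by the wooden cross bar, swing the hinged tray that holds it up past upright until the plaque tumbles into the bed behind the hinge and lies flat there, face down, then lay the tray flat again. Do not touch the plaque itself, and leave the tray with the square plaque alone.

Things in the scene. Friction and masses are not known exactly. Their poses are not given: they have to be found in the camera images.
- tipper: Fixed plywood stand (102 mm wide) under the round plaque: a hinged dark steel tray on one half, a bed on the other; an identical stand holds the square one. Origin on the table below the middle of the hinge; z up, x along the hinge, +y to the tray, -y to the bed. Hinge axis 45 mm up. Bed: floor 33 mm up, inner 92 mm in x, y -101 mm to the hinge, rails 14 mm high.
- tray (a joint): Tray angle (rad): 0 flat, 1.57 upright, stop at 2.1 over the bed. Flat: floor 45 mm up, y 0 to 82, 84 wide, walls 10 mm, lip 7 mm at the hinge. Round wooden bar, 10 mm thick, along x: centre at y +126, 45 mm up, 72 mm clear between its two end arms, 39 mm clear to the tray, free below. Stiff hinge (3 N at the bar): stays where left.
- round_plaque: Round ceramic plaque loose in the tray: 60 mm diameter, 10 mm thick, 50 to 100 g, white face with a small flower, terracotta back. Origin at the centre of its back, z out of its face (up at the start, down once turned over). It stays behind the lip until the tray is 0.1 to 0.3 rad past upright, then topples into the bed.
- square_plaque: Square ceramic plaque, 56 x 56 x 10 mm, same finish, in the tray of the other stand, 45 mm above the table; to be left where it is. Origin at the centre of its back, z out of its face.
Not all that is in view belongs to the job. Leave any black look-alike of the round_plaque alone.

How it is judged:
On the way, in this order (a step that is already met when the one before it is completed fails the run):
1. the tray is swung up with the plaque still in it (value of joint tray above 1.2 rad and angle between round_plaque's own z axis and vertical below 2.2 rad), for 0.1 s.
2. the plaque has tumbled face down into the bed (angle between round_plaque's own z axis and vertical above 2.7 rad and y of round_plaque in the frame of tipper below -0.02 m), for 0.2 s.
At the end, for the whole second after the job is handed in: The round plaque lies at rest in the bed of its stand, face down and flat within 10 degrees; its tray is laid back flat (within 10 degrees); the square plaque is where it was (within 15 mm) (angle between round_plaque's own z axis and vertical above 2.96 rad and y of round_plaque in the frame of tipper between -0.09 and -0.02 m and x of round_plaque in the frame of tipper between -0.035 and 0.035 m and z of round_plaque in the frame of tipper below 0.055 m and value of joint tray below 0.17 rad and linear speed of round_plaque below 0.02 m/s and distance of square_plaque from where it was at the start of the episode below 0.015 m); the robot touches nothing.
It fails at once if the robot touches the round plaque (contact force between any of the fingers, the arm and round_plaque above 0.5 N).
It fails at once if the square plaque is moved by more than 15 mm (distance of square_plaque from where it was at the start of the episode above 0.015 m).
It also fails if it takes over 45 s, if anything falls off the work surface, if the arm or the gripper's body presses on something with over 40 N, if the wrist force passes 120 N, or if a joint passes its speed limit or range.

## Working session

There is one attempt and no reset: what is moved stays moved. The work goes in short steps, Python scripts to look and compute and a shell command to move; the robot and the scene stay as the last step left them, time stands still between calls to the robot, and variables do not carry over. Pictures are saved under pics/ and viewed, at most 10 in all, crops included, and the job is handed in when it is done.

```bash
mkdir -p pics
python3 - <<'E'
from bench import r
import cv2,numpy as np
o=r.get_obs()
print({k:np.round(v,3) for k,v in o.items()}, r.grip_point_offset)
for n in("scene","top"):
    cv2.imwrite(f"pics/{n}0.png",r.grab_frame(n)); c=r.camera_model(n); print(n,c)
E
```

```text
{'clock': np.float64(0.0), 'joints': array([ 1.217,  0.478,  0.022,  1.556, -0.012,  1.109, -0.083]), 'qvel': array([ 0.002,  0.001, -0.   ,  0.001, -0.001, -0.002, -0.   ]), 'tau': array([ 1.0000e-03, -5.9644e+01,  1.6080e+00, -2.8119e+01,  1.2000e-02,
        9.0000e-03, -0.0000e+00]), 'tcp_pos': array([ 0.164, -0.654,  0.23 ]), 'orientation': array([-3.116, -0.385,  0.   ]), 'contact_force': array([ 0.74 ,  0.496, -0.081]), 'moment': array([ 0.062,  0.026, -0.004]), 'gripper_force': np.float64(0.0), 'grip_width': np.float64(0.085)} 0.0187
scene {'fx': 478.522651303214, 'fy': 478.522651303214, 'cx': 322.8182943623665, 'cy': 207.58291046386242, 'R': array([[-0.60659483,  0.794859  ,  0.01555281],
       [ 0.55283557,  0.43579253, -0.71025186],
       [-0.57132788, -0.42223696, -0.70377582]]), 't': array([ 0.27851467, -0.24009157,  1.13067703])}
top {'fx': 449.45911507382397, 'fy': 449.45911507382397, 'cx': 320.1004958305928, 'cy': 197.63101450446823, 'R': array([[-0.00614484, -0.99975033,  0.02148292],
       [-0.99290646,  0.003549  , -0.11884516],
       [ 0.11873924, -0.02206082, -0.99268037]]), 't': array([0.01513563, 0.51424231, 0.85382901])}
```

View pics/scene0.png

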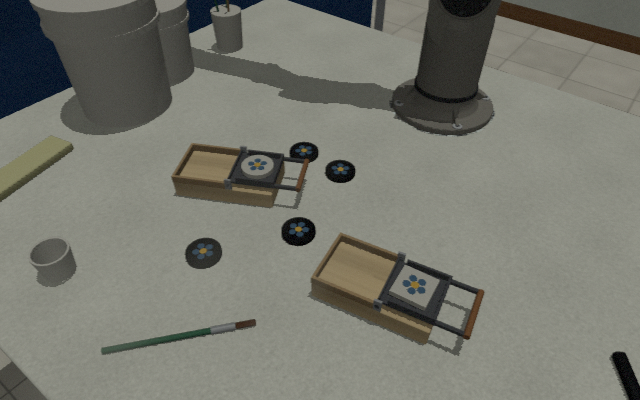

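View pics/top0.png

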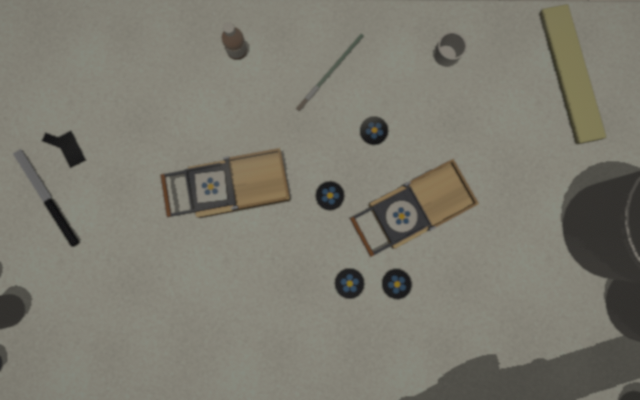

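The scene view shows the round plaque's stand at about (240,172), with its bar from (305,160) to (300,190). In the top view that stand is at about (415,210), with its bar from (352,218) to (372,254). The square plaque's stand, at scene (400,285) and top (225,185), is to be left alone, and the other round discs are black look-alikes.

```bash
cat > h.py <<'E'
import cv2,numpy as np
from bench import r
def ray(n,p):
    c=r.camera_model(n); d=c["R"].T@np.array([(p[0]-c["cx"])/c["fx"],(p[1]-c["cy"])/c["fy"],1]); return -c["R"].T@c["t"],d/np.linalg.norm(d)
def plane(n,p,z):
    o,d=ray(n,p); return o+d*(z-o[2])/d[2]
def tri(ps,pt):
    a,u=ray("scene",ps); b,v=ray("top",pt)
    s=np.linalg.lstsq(np.c_[u,-v],b-a,rcond=None)[0]; P,Q=a+s[0]*u,b+s[1]*v
    return (P+Q)/2,np.linalg.norm(P-Q)
def bloblist(mask,box,amin=25):
    m=np.zeros_like(mask); x0,y0,x1,y1=box; m[y0:y1,x0:x1]=mask[y0:y1,x0:x1]
    n,l,s,c=cv2.connectedComponentsWithStats(m); return [(l==i,s[i],c[i]) for i in range(1,n) if s[i][4]>=amin]
E
python3 - <<'E'
from h import *
out=[]
box={"scene":(165,135,315,215),"top":(335,150,485,265)}
res={}
for n in box:
    im=cv2.imread(f"pics/{n}0.png"); hsv=cv2.cvtColor(im,cv2.COLOR_BGR2HSV); x0,y0,x1,y1=box[n]
    H,S,V=[hsv[...,i] for i in range(3)]
    bar=((H<13)&(S>90)&(V>50)).astype(np.uint8)*255
    pl=((S<50)&(V>(130))).astype(np.uint8)*255
    print(n,"bar",[(b[1].tolist(),b[2].round(1)) for b in bloblist(bar,box[n])])
    for b in bloblist(bar,box[n])[:3]:
        ys,xs=np.nonzero(b[0]); rr=cv2.minAreaRect(np.c_[xs,ys].astype(np.float32)); print("  rect",rr, cv2.boxPoints(rr).round(1).tolist())
    crop=im[y0:y1,x0:x1].copy(); crop[bar[y0:y1,x0:x1]>0]=(0,0,255) 
    out.append(np.hstack([cv2.resize(a,(400,300),interpolation=cv2.INTER_NEAREST) for a in(im[y0:y1,x0:x1],crop)]))
    for (x,y) in ([(302,168),(302,180),(257,158)] if n=="scene" else [(362,235),(367,245),(395,210)]): print(x,y,hsv[y,x],end=" ")
cv2.imwrite("pics/c1.png",np.vstack(out))
E
```

```text
scene bar []
302 168 [ 13 110  93] 302 180 [ 14 134  76] 257 158 [ 94  19 106] top bar []
362 235 [ 13 132  91] 367 245 [ 13 139  92] 395 210 [ 22  22 129]
```

View pics/c1.png

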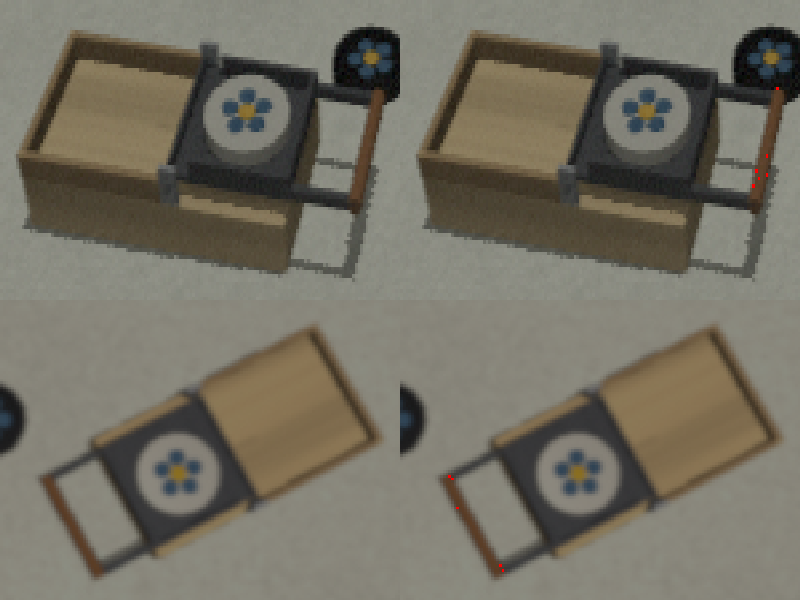

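The crop shows the bar on its own, with scene ends at about (307,160) and (299,190), and the flower plaque lying in the dark tray. The bar's hue (~13–15) needs a slightly wider mask.

Run:
```python
from h import *
box={"scene":(294,155,312,195),"top":(345,210,382,260)}; pbox={"scene":(235,148,280,190),"top":(380,195,425,240)}
E={};C={}
for n in box:
    im=cv2.GaussianBlur(cv2.imread(f"pics/{n}0.png"),(3,3),0); hsv=cv2.cvtColor(im,cv2.COLOR_BGR2HSV); H,S,V=[hsv[...,i] for i in range(3)]
    m=((H<17)&(S>75)).astype(np.uint8)*255
    b=max(bloblist(m,box[n]),key=lambda b:b[1][4]); ys,xs=np.nonzero(b[0]); P=np.c_[xs,ys].astype(np.float32)
    vx,vy,x,y=cv2.fitLine(P,cv2.DIST_L2,0,.01,.01).ravel(); t=(P-[x,y])@[vx,vy]; e=[np.array([x,y])+k*np.array([vx,vy]) for k in(t.min(),t.max())]
    E[n]=sorted(e,key=lambda p:p[1]); print(n,len(P),np.round(E[n],1))
    f=((V>80)&(S<60)&(H<40)).astype(np.uint8)*255
    fl=((H>95)&(H<125)&(S>70)).astype(np.uint8)*255
    b=bloblist(fl,pbox[n],4); M=sum(b_[0] for b_ in b); ys,xs=np.nonzero(M); C[n]=np.array([xs.mean(),ys.mean()]); print("flower",C[n].round(1),len(xs))
# scene top end <-> top-view end: try both pairings
for pair in((0,1),(1,0)):
    print(pair,[ (a.round(4),round(g,4)) for a,g in (tri(E["scene"][i],E["top"][pair[i]]) for i in(0,1))])
print("plaque",tri(C["scene"],C["top"]))
A,B=[plane("top",p,.045) for p in E["top"]]; print("top@45",A.round(4),B.round(4),"len",np.linalg.norm(A-B))
A2,B2=[plane("scene",p,.045) for p in E["scene"]]; print("scene@45",A2.round(4),B2.round(4))
mid=(A+B)/2; pc=plane("top",C["top"],.055); print("mid",mid.round(4),"plaque",pc.round(4))
# other estimates: stand corners of bed (top view far rail outer), given rail top 47mm
for q in((453,161),(476,203)): print("bedcorner",plane("top",q,.047).round(4))
u=(A-B)[:2]/np.linalg.norm((A-B)[:2]); nrm=np.array([-u[1],u[0]]); nrm*=np.sign(nrm@(mid-pc)[:2])
print("tray dir (+y tipper)",nrm.round(3),np.degrees(np.arctan2(nrm[1],nrm[0])),"bar-plaque",(mid-pc)[:2]@nrm,(mid-pc)[:2]@u)
from scipy.spatial.transform import Rotation as R
M=R.from_rotvec(r.get_obs()["orientation"]).as_matrix(); print("tool y",M[:,1].round(3),np.degrees(np.arctan2(M[1,1],M[0,1])), "z",M[:,2].round(3))
```

```text
scene 158 [[307.  158. ]
 [297.2 190. ]]
flower [256.7 164.3] 41
top 174 [[351.4 217.3]
 [371.8 255.1]]
flower [400.6 215.7] 27
(0, 1) [(array([ 0.4659, -0.0363,  0.1194]), np.float64(0.0095)), (array([ 0.4038, -0.1005, -0.0362]), np.float64(0.0101))]
(1, 0) [(array([ 0.4014, -0.0834,  0.0544]), np.float64(0.0013)), (array([ 0.474 , -0.0469,  0.0458]), np.float64(0.0003))]
plaque (array([ 0.47603992, -0.14014715,  0.05805677]), np.float64(0.0007590335450768578))
top@45 [ 0.4741 -0.0471  0.045 ] [ 0.4017 -0.0852  0.045 ] len 0.08185096724437335
scene@45 [ 0.392  -0.0901  0.045 ] [ 0.4732 -0.0474  0.045 ]
mid [ 0.4379 -0.0662  0.045 ] plaque [ 0.476  -0.1405  0.055 ]
bedcorner [ 0.5838 -0.2483  0.047 ]
bedcorner [ 0.5008 -0.2898  0.047 ]
tray dir (+y tipper) [-0.466  0.885] 117.75304554471086 bar-plaque 0.08350850810742974 0.0008095741617492394
tool y [ 0.243 -0.97  -0.002] -75.91816926004252 z [-0.001  0.002 -1.   ]
```

Triangulated bar end is at z 0.046–0.054 (expected 0.045), bar length is 82 mm, bar to plaque is 84 mm and bar to bed end is 228 mm. All of these fit the text. Before moving I'll check where the pots stand relative to the arm's path.

Run:
```python
from h import *
print("big base front (scene z0)",[plane("scene",p,0).round(3) for p in((75,105),(120,124),(168,103))])
print("small base front",[plane("scene",p,0).round(3) for p in((165,80),(192,75))])
print("big left edge top view",[plane("top",p,z).round(3) for p in((563,220),(580,275)) for z in(0,.2)])
print("small top",[plane("top",p,z).round(3) for p in((577,310),(600,340)) for z in(0,.2)])
# rim: front rim point in scene, same azimuth as base front point -> vertical line height
def height(pb,pt):
    b=plane("scene",pb,0); o,d=ray("scene",pt); s=np.linalg.lstsq(np.c_[d[:2]],b[:2]-o[:2],rcond=None)[0][0]; return (o+s*d)[2]
print("big rim h",height((120,124),(105,40)),"jar",plane("scene",(228,50),0).round(3))
```

```text
big base front (scene z0) [array([ 0.531, -0.668,  0.   ]), array([ 0.513, -0.524,  0.   ]), array([ 0.391, -0.508,  0.   ])]
small base front [array([ 0.328, -0.596,  0.   ]), array([ 0.269, -0.563,  0.   ])]
big left edge top view [array([ 0.47 , -0.485,  0.   ]), array([ 0.457, -0.371,  0.2  ]), array([ 0.359, -0.512,  0.   ]), array([ 0.37 , -0.392,  0.2  ])]
small top [array([ 0.29 , -0.501,  0.   ]), array([ 0.316, -0.383,  0.2  ]), array([ 0.231, -0.543,  0.   ]), array([ 0.27 , -0.416,  0.2  ])]
big rim h 0.18987950807423415 jar [ 0.116 -0.589  0.   ]
```

Pots reach about 0.19 m, so I lift first, then cross on a slightly outer path to above the bar.

```bash
python3 -m crank '[[0,0,0.18,0,-0.06],[0,0,0.18,0,-0.06],[0,0,0.18,0,-0.06],[0.098,0.177,0,0,-0.06],[0.098,0.177,0,0,-0.06],[0.098,0.177,0,0,-0.06],[0.098,0.177,0,0,-0.06],[0.098,0.177,0,0,-0.06]]' 30
python3 -m crank '[[0.098,0.177,0,0.074,-0.06],[0.098,0.177,0,0.074,-0.06],[0.098,0.177,0,0.074,-0.06],[0.098,0.177,0,0.074,-0.06],[0.098,0.177,0,0,-0.06],[0,0,0,0,-0.06]]'
```

```text
clock: 0.77
tcp_pos: [0.2627, -0.4757, 0.3389]
orientation: [-3.117, -0.385, 0.001]
contact_force: [0.9, 0.9, 0.9]
grip_width: 0.0401
gripper_force: 0.0
clock: 1.27
tcp_pos: [0.3644, -0.2931, 0.3395]
orientation: [-3.046, -0.761, -0.003]
contact_force: [-0.4, 0.7, 0.6]
grip_width: 0.0401
gripper_force: 0.0
```

```bash
python3 -m crank '[[0.0526,0.162,0,0,-0.06],[0.0526,0.162,0,0,-0.06],[0.0526,0.162,0,0,-0.06],[0.0526,0.162,0,0,-0.06],[0.0526,0.162,0,0,-0.06],[0.0526,0.162,0,0,-0.06],[0.0526,0.162,0,0,-0.06]]'
python3 -m crank '[[0,0,-0.18,0,-0.06],[0,0,-0.18,0,-0.06],[0,0,-0.18,0,-0.06],[0,0,-0.18,0,-0.06],[0,0,-0.18,0,-0.06],[0,0,-0.18,0,-0.06],[0,0,0,0,-0.06]]'
python3 - <<'E'
from h import *
a=r.grab_frame("scene");b=r.grab_frame("top")
cv2.imwrite("pics/s1.png",np.vstack([cv2.resize(a[60:260,150:450],(450,300)),cv2.resize(b[130:330,250:550],(450,300))]))
E
```

```text
clock: 1.85
tcp_pos: [0.4338, -0.0726, 0.3392]
orientation: [3.052, 0.743, -0.0]
contact_force: [1.1, -0.5, 0.2]
grip_width: 0.0401
gripper_force: 0.0
clock: 2.43
tcp_pos: [0.429, -0.0737, 0.1177]
orientation: [-3.047, -0.743, 0.017]
contact_force: [-1.1, 0.3, -0.3]
grip_width: 0.0403
gripper_force: 0.0
```

View pics/s1.png

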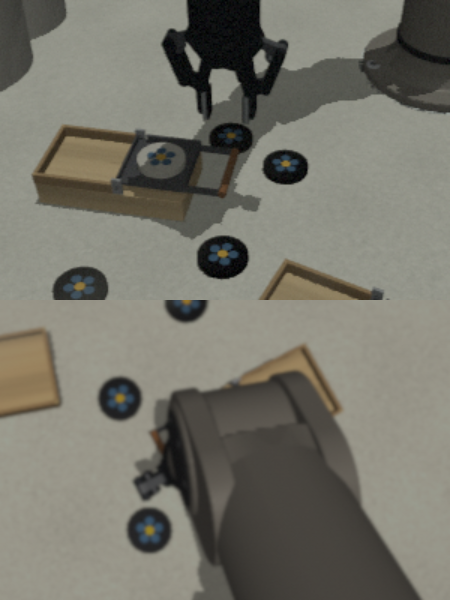

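The fingers hang above the bar with the jaw line across it. In the scene view the bar runs at about (300,165) and the tool is slightly toward the base. I'll correct by +9/+8 mm and go down in two stages.

```bash
python3 -m crank '[[0.045,0.04,0,-0.016,-0.06],[0,0,-0.1,0,-0.06],[0,0,-0.1,0,-0.06],[0,0,0,0,-0.06]]'
python3 - <<'E'
from h import *
a=r.grab_frame("scene")
cv2.imwrite("pics/s2.png",cv2.resize(a[80:240,200:420],(770,560)))
c=r.camera_model("scene")
for X in([.438,-.066,.045],list(r.get_obs()["tcp_pos"])):
    q=c["R"]@np.array(X)+c["t"]; u=np.array([c["fx"]*q[0]/q[2]+c["cx"],c["fy"]*q[1]/q[2]+c["cy"]]); print(X,((u-[200,80])*3.5).round())
E
```

```text
clock: 2.87
tcp_pos: [0.4431, -0.0662, 0.0835]
orientation: [3.057, 0.725, -0.0]
contact_force: [-0.8, -0.6, -0.4]
grip_width: 0.0404
gripper_force: 0.0
[0.438, -0.066, 0.045] [355. 334.]
[np.float64(0.44341868059133016), np.float64(-0.06610191957214656), np.float64(0.0845023446079363)] [347. 281.]
```

View pics/s2.png

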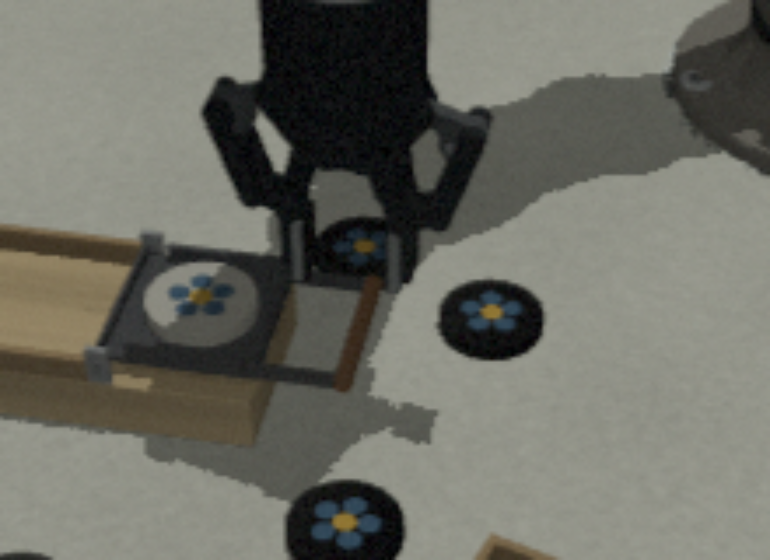

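Between the fingertips at crop (298,283) and (398,288), the bar lies where predicted: its middle is at (358,335) against (355,334). I go down and close.

```bash
python3 -m crank '[[-0.02,0,-0.1,0,-0.06],[0,0,-0.1,0,-0.06],[0,0,-0.085,0,-0.06],[0,0,0,0,-0.06]]'
python3 -m crank '[[0,0,0,0,-1],[0,0,0,0,-1],[0,0,0,0,-1],[0,0,0,0,-1],[0,0,0,0,-1]]' 30
```

```text
clock: 3.25
tcp_pos: [0.439, -0.0663, 0.0264]
orientation: [3.057, 0.724, -0.001]
contact_force: [-0.1, -0.1, 1.0]
grip_width: 0.0401
gripper_force: 0.0
clock: 3.67
tcp_pos: [0.44, -0.0651, 0.0281]
orientation: [3.056, 0.726, 0.004]
contact_force: [-2.2, 1.7, 5.9]
grip_width: 0.0087
gripper_force: 29.2
```

```bash
python3 -m crank '[[0.0014,-0.0028,0.063,0,-1],[0.0043,-0.0083,0.062,0,-1],[0.0072,-0.0139,0.061,0,-1],[0.0099,-0.0191,0.059,0,-1]]' 40; python3 -m crank '[[0,0,0,0,-1]]'
```

```text
clock: 4.0
tcp_pos: [0.4441, -0.0733, 0.0771]
orientation: [-3.055, -0.728, -0.004]
contact_force: [1.1, 5.1, -2.5]
grip_width: 0.0083
gripper_force: 39.0
clock: 4.08
tcp_pos: [0.4444, -0.0736, 0.0782]
orientation: [-3.057, -0.726, -0.004]
contact_force: [-2.7, 6.4, 3.5]
grip_width: 0.0083
gripper_force: 39.6
```

```bash
python3 -m crank '[[0.0126,-0.0244,0.0567,0,-1],[0.0151,-0.0292,0.0537,0,-1],[0.0175,-0.0338,0.0501,0,-1],[0.0197,-0.0381,0.0461,0,-1],[0.0218,-0.042,0.0416,0,-1],[0.0236,-0.0455,0.0366,0,-1],[0,0,0,0,-1]]'
python3 - <<'E'
from h import *
a=r.grab_frame("scene")
cv2.imwrite("pics/s3.png",cv2.resize(a[60:240,150:400],(750,540)))
E
```

```text
clock: 4.67
tcp_pos: [0.4658, -0.1144, 0.1359]
orientation: [-3.054, -0.727, -0.001]
contact_force: [-11.1, 13.4, 25.3]
grip_width: 0.0084
gripper_force: 41.3
```

View pics/s3.png

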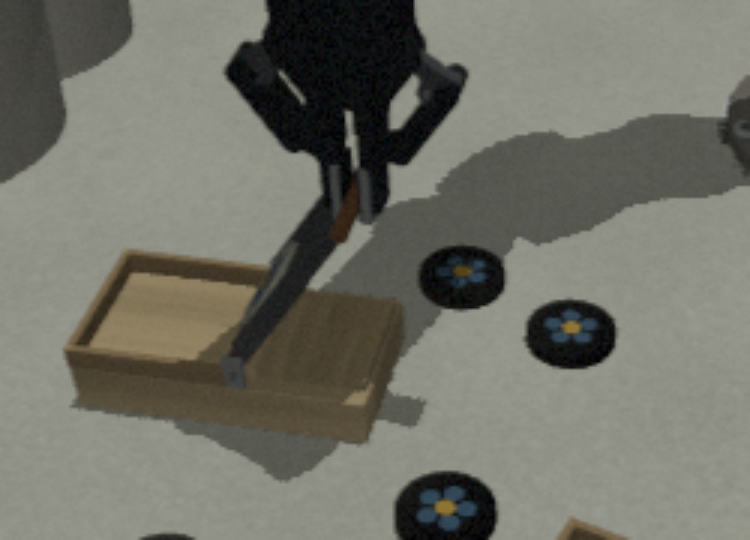

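The tray is swung up to about 57° with the bar held at crop (350,205). The reaction is outward along the radius, 25 N up, so my arc is about 2.5 mm too tight. I'll ease outward and carry on to 1.3 rad.

```bash
python3 -m crank '[[-0.0031,0.006,0.0106,0,-1],[0,0,0,0,-1]]'; python3 -m crank '[[0.0256,-0.0495,0.032,0,-1],[0.027,-0.0521,0.0263,0,-1],[0.028,-0.0541,0.0203,0,-1],[0,0,0,0,-1],[0,0,0,0,-1]]'
```

```text
clock: 4.88
tcp_pos: [0.4658, -0.1146, 0.1363]
orientation: [-3.056, -0.727, -0.004]
contact_force: [-2.2, 6.0, 9.8]
grip_width: 0.0083
gripper_force: 41.0
clock: 5.3
tcp_pos: [0.4831, -0.1477, 0.1526]
orientation: [3.055, 0.724, 0.006]
contact_force: [-0.8, 2.3, 10.5]
grip_width: 0.0084
gripper_force: 41.7
```

```bash
python3 -m crank '[[0.0286,-0.0552,0.0165,0,-1],[0.0294,-0.0568,0.0078,0,-1],[0.0149,-0.0287,0.0007,0,-1],[0.0149,-0.0287,0.0007,0,-1],[0,0,0,0,-1]]'; python3 -m crank '[[0.0148,-0.0286,-0.0026,0,-1],[0.0148,-0.0286,-0.0026,0,-1],[0.0146,-0.0282,-0.0058,0,-1],[0.0146,-0.0282,-0.0058,0,-1],[0,0,0,0,-1],[0,0,0,0,-1]]'; python3 -m crank '[[0.0142,-0.0275,-0.0089,0,-1],[0.0142,-0.0275,-0.0089,0,-1],[0,0,0,0,-1],[0,0,0,0,-1],[0,0,0,0,-1],[0,0,0,0,-1],[0,0,0,0,-1]]'
python3 - <<'E'
from h import *
a=r.grab_frame("scene")
cv2.imwrite("pics/s4.png",cv2.resize(a[60:240,150:400],(750,540)))
E
```

```text
clock: 5.72
tcp_pos: [0.5009, -0.1822, 0.157]
orientation: [3.055, 0.723, 0.007]
contact_force: [2.2, 0.7, 6.2]
grip_width: 0.008
gripper_force: 41.2
clock: 6.22
tcp_pos: [0.5123, -0.2044, 0.153]
orientation: [3.055, 0.724, 0.006]
contact_force: [5.5, 1.4, 4.1]
grip_width: 0.0083
gripper_force: 41.3
clock: 6.8
tcp_pos: [0.5177, -0.2148, 0.1489]
orientation: [3.056, 0.726, 0.005]
contact_force: [6.6, 2.1, 1.4]
grip_width: 0.0084
gripper_force: 41.5
```

View pics/s4.png

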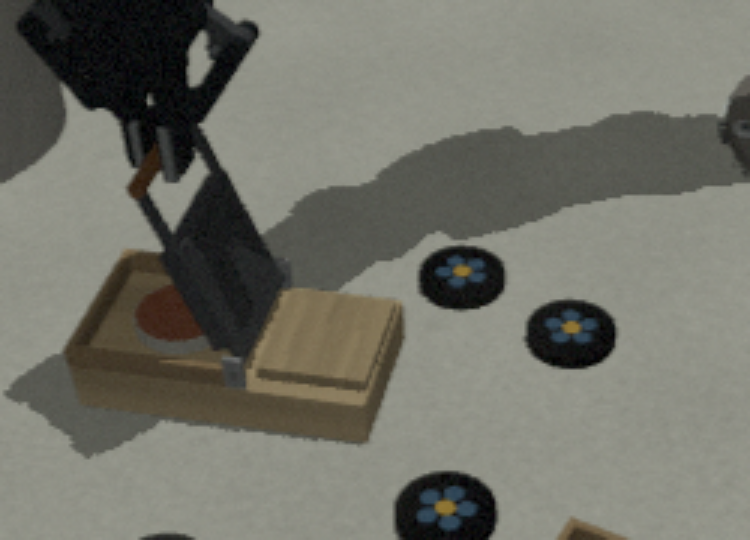

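The plaque lies terracotta side up in the bed at crop (180,315), and the tray is past upright. Now I swing the tray back along the same arc.

```bash
python3 -m crank '[[-0.0293,0.0566,0.0135,0,-1],[-0.0293,0.0566,0.0135,0,-1],[-0.0578,0.1116,0.0037,0,-1],[-0.057,0.1101,-0.0213,0,-1],[-0.0539,0.104,-0.0456,0,-1],[-0.0487,0.0941,-0.068,0,-1],[0,0,0,0,-1]]'; python3 -m crank '[[-0.0415,0.0801,-0.0877,0,-1],[-0.0327,0.063,-0.1038,0,-1],[-0.0225,0.0435,-0.1159,0,-1],[0,0,0,0,-1]]'
```

```text
clock: 7.43
tcp_pos: [0.4602, -0.1054, 0.1264]
orientation: [-3.055, -0.731, -0.003]
contact_force: [4.2, 7.2, 1.3]
grip_width: 0.0082
gripper_force: 42.0
clock: 7.77
tcp_pos: [0.4412, -0.0698, 0.0637]
orientation: [-3.055, -0.729, -0.001]
contact_force: [4.7, 3.3, -3.4]
grip_width: 0.0085
gripper_force: 42.4
```

```bash
python3 -m crank '[[-0.0058,0.0111,-0.0617,0,-1],[-0.0058,0.0111,-0.0617,0,-1],[-0.0014,0.0028,-0.05,0,-1],[0,0,0,0,-1],[0,0,0,0,-1]]'
```

```text
clock: 8.18
tcp_pos: [0.4389, -0.0657, 0.0306]
orientation: [-3.056, -0.726, 0.0]
contact_force: [2.1, 3.9, -2.5]
grip_width: 0.0082
gripper_force: 43.6
```

```bash
python3 -m crank '[[0,0,-0.015,0,-1],[0,0,0,0,-1]]'; python3 -m crank '[[0,0,-0.01,0,-1],[0,0,0,0,-1]]'
```

```text
clock: 8.35
tcp_pos: [0.439, -0.0657, 0.0281]
orientation: [-3.056, -0.726, -0.0]
contact_force: [2.2, 5.6, 0.3]
grip_width: 0.0086
gripper_force: 43.8
clock: 8.52
tcp_pos: [0.4391, -0.0657, 0.0275]
orientation: [3.056, 0.726, -0.0]
contact_force: [-4.7, 5.8, 23.5]
grip_width: 0.0082
gripper_force: 46.1
```

The stop is felt at 23 N, so the tray is flat. I release to 40 mm, rise and move clear.

```bash
python3 -m crank '[[0,0,0.005,0,-0.06],[0,0,0,0,-0.06],[0,0,0,0,-0.06],[0,0,0,0,-0.06]]'; python3 -m crank '[[0,0,0.08,0,-0.06],[0,0,0.15,0,-0.06],[0,0,0.2,0,-0.06],[0,0,0.2,0,-0.06],[0,0,0.2,0,-0.06],[0,0,0.2,0,-0.06]]'; python3 -m crank '[[0.05,0.19,0.05,0,-0.06],[0.05,0.19,0,0,-0.06],[0,0.2,0,0,-0.06],[0,0.2,0,0,-0.06],[0,0.2,0,0,-0.06],[0,0.2,0,0,-0.06],[0,0,0,0,-0.06],[0,0,0,0,-0.06]]'
python3 - <<'E'
from h import *
a=r.grab_frame("scene");b=r.grab_frame("top")
cv2.imwrite("pics/s5.png",np.vstack([cv2.resize(a[100:240,150:430],(560,280)),cv2.resize(b[130:285,250:560],(560,280))]))
hs=cv2.cvtColor(b,cv2.COLOR_BGR2HSV); m=((hs[...,0]<11)&(hs[...,1]>110)).astype(np.uint8)
for n,im,bx in(("scene",a,(170,140,250,200)),("top",b,(405,150,480,230))):
    hs=cv2.cvtColor(cv2.GaussianBlur(im,(3,3),0),cv2.COLOR_BGR2HSV); m=((hs[...,0]<12)&(hs[...,1]>80)).astype(np.uint8)
    for q in bloblist(m,bx): 
        P=plane(n,q[2],.044); d=P[:2]-[.496,-.178]; print(n,q[1],P.round(4),"tipper y",d@[-.46,.888],"x",d@[.888,.46])
E
```

```text
clock: 8.85
tcp_pos: [0.4382, -0.0668, 0.027]
orientation: [3.057, 0.723, -0.002]
contact_force: [0.3, 0.1, -0.5]
grip_width: 0.0401
gripper_force: 0.0
clock: 9.35
tcp_pos: [0.4379, -0.0662, 0.2349]
orientation: [-3.057, -0.724, 0.002]
contact_force: [0.4, -0.0, -0.8]
grip_width: 0.0401
gripper_force: 0.0
clock: 10.02
tcp_pos: [0.4581, 0.1722, 0.243]
orientation: [-3.054, -0.732, 0.001]
contact_force: [0.1, 0.2, -0.0]
grip_width: 0.0402
gripper_force: 0.0
scene [196 155  29  19 420] [ 0.5176 -0.2229  0.044 ] tipper y -0.0497695972091948 x -0.001503622953155176
top [427 181  28  28 626] [ 0.5177 -0.2221  0.044 ] tipper y -0.04912288279205303 x -0.001061489629151164
```

View pics/s5.png

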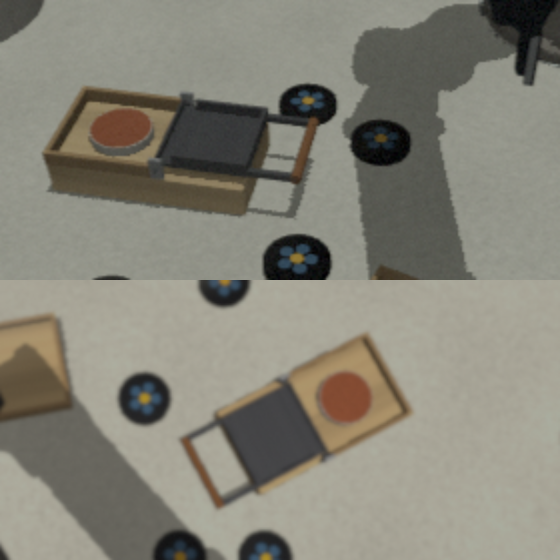

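The plaque lies flat in the bed, terracotta up, at tipper (−1, −49) mm by both views. The tray is flat, the arm is clear, and nothing else has moved.

```bash
python3 -c "from bench import r; print(r.hand_in())"
```

```text
the job is handed in; nothing more can be done
None
```

The round plaque lies face down and flat in its bed, the tray is laid back flat, the square plaque was never approached, and the job is handed in at about 10 s; no verdict was shown.

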